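# Gauge the depth of the post socket in a plaster socle

### The job

Take the depth gauge out of the wooden tool rack and measure the post socket in the plaster socle with it: put the rod down the socket and push it through its friction collar until the nose stands on the bottom and the collar sits flat on the rim. Feel for the bottom and press only gently, for plaster bruises; then let go and leave the gauge standing upright in the socket, set to the depth. Do not shove the socle about or disturb the other things on the bench.

Things in the scene. Friction and masses are not known exactly. Their poses are not given: they have to be found in the camera images.
- gauge: The depth gauge, 170 mm long, about 130 g in all, standing upright in a hole of the tool rack: a round steel rod 10 mm in diameter whose lowest 4 mm taper to a flat nose 6 mm across, and a dark round wooden handle 16 mm in diameter from 112 to 170 mm above the nose (grip it there). On the rod sits the sliding collar. Origin: centre of the nose's end face; z runs along the rod up to the handle.
- collar_face (a point): Centre of the flat underside of the gauge's aluminium collar, on the rod's axis. The collar is round, 36 mm in diameter at its underside, 16 mm high. It grips the rod with a drag of about 5 N both ways and stays where it is left: once it rests on the rim of the socket the rod goes down through it only under a steady push of some 5 N, and the push rises sharply above that only when the nose meets the bottom. It does not slide under the gauge's own weight.
- collar (a joint): How far the collar has slid up the rod, in m: 0 when its underside is 30 mm above the nose (as at the start), at most 0.058. The depth gauged is 30 mm plus this.
- socle: The plaster socle (stand for a bust or mask), loose on the bench, about 1.5 kg: square foot 120 x 120 x 22 mm, waisted round stem, round flat top 92 mm in diameter at a height of 125 mm. Origin: centre of its underside.
- socle_rim (a point): Centre of the mouth of the post socket, in the middle of the socle's flat top, at the level of that top. The socket is a straight vertical round blind hole 12 mm in diameter with a flat floor (bore_floor_c0). Its depth is not known: it differs from cast to cast between 45 and 75 mm and must be found by feel. The plaster stands a total push of 10 to 15 N from the gauge (drag included) unharmed, but is bruised by more than 30 N.
- rack: The wooden tool rack, fixed to the bench: a block 60 x 160 x 45 mm (x, y, z) with a row of three holes 12 mm in diameter and 30 mm deep along y, at y = -45, +10 and +55 mm. The gauge stands in the hole at y = -45 mm with its collar on the block's top; the modelling tool stands in the one at +55 mm, the middle one is empty. Origin: centre of its underside.
- modeller: Bystander: a thin wooden modelling tool, 10 mm thick and 98 mm long, standing in the rack's far hole; its top is 113 mm above the bench. Origin: its lower end.
- mask: Bystander: a white plaster life mask lying face up, 210 x 150 x 95 mm. Origin: centre of its underside.
- sprayer: Bystander: a trigger spray bottle, 74 mm in diameter, 220 mm high. Origin: centre of its underside.
- brush_mug: Bystander: a white mug, 80 mm in diameter, 100 mm high, with brushes standing out of it to 250 mm. Origin: centre of its underside.
Mind the look-alikes: they are no part of the job. Of the things that look like the gauge, the smaller one is meant.

How it is judged (in metres and radians):
At the end, for the whole second after the job is handed in: The gauge stands released and at rest in the socle's socket, upright within 5 degrees, its nose resting on the socket's floor and the collar's underside on the rim within 2 mm; the socle stands upright on the bench (horizontal distance between gauge and socle_rim below 0.006 m and z of gauge in the frame of socle_rim below -0.04 m and contact force between gauge and bore_floor_c0 above 0.1 N and z of collar_face in the frame of socle_rim between -0.002 and 0.002 m and angle between gauge's own z axis and vertical below 0.09 rad and angle between socle's own z axis and vertical below 0.03 rad and linear speed of gauge below 0.01 m/s); the robot touches nothing.
It fails at once if the gauge is pressed or knocked against the plaster socle with more than 30 N (contact force between gauge and socle above 30 N).
It fails at once if the socle is shoved more than 20 mm or tipped (distance of socle from where it was at the start of the episode above 0.02 m or angle between socle's own z axis and vertical above 0.1 rad).
It fails at once if the mask, spray bottle, brush mug or modelling tool is moved more than 20 mm (distance of any of mask, sprayer, brush_mug, modeller from where it was at the start of the episode above 0.02 m).
It also fails if it takes over 54 s, if anything falls off the work surface, if the arm or the gripper's body presses on something with over 40 N, if the wrist force passes 120 N, or if a joint passes its speed limit or range.

### The arm

A 6-joint arm with a two-finger parallel gripper is mounted at the origin on the work surface. World frame = base frame: x ahead of the robot, y to its left, z up, the work surface at z = 0. Lengths are in mm, angles in degrees, forces in N, time in s.
With the tool pointing down it reaches from about 300 to 850 mm from the base axis. Payload 4.2 kg.
Tool frame: the origin (TCP) lies at the very end of the fingers, on their centre line; the grasp point (between the pads) lies 19 mm behind it; z points along the fingers, y is the line along which they close (so a half turn about z gives the same grasp; the last joint's range is limited). The gripper opens to 91 mm and grips with 3 to 60 N. Pads are 32 mm wide; open, the fingers measure 118 mm over their backs; the gripper's body (76 mm by 178 mm) begins 60 mm behind the grasp point.
Start: joints at [-76.547, 18.312, 89.639, -0, 72.044, -1.146], TCP at [144.932, -556.451, 213.976] pointing down, gripper open.
Joint ranges: [-177.97, 177.97], [-48.28, 115.42], [12.27, 149.76], [-77.06, 257.06], [2.81, 150.46], [-146.56, 146.56]. Speed limits (degrees/s): [147.25, 147.25, 180, 180, 180, 180].

### API

Orientations are given as [roll, pitch, yaw] about the fixed x, y, z axes, in that order (R = Rz(yaw) Ry(pitch) Rx(roll)).
In Python, from workcell import env, eyes gives the robot as it stands.
- The arm moves only by the tool send_rows, never from a script. Its argument "targets" is text: rows parted by semicolons, each of 7 numbers parted by spaces: the shift along the tool's x, y, z in m, then the turn, a rotation vector about the tool's x, y, z in degrees, then the opening in per cent of the stroke, from 0 (shut) to 100 (fully open). A call has 1 to 12 rows; each row is the pose to reach, as a shift and turn from the pose commanded when the call began, along the tool's axes at that moment; what a row does not reach only later rows make up. A row lasts 1/12 s, in which the tool goes at most 41.7 mm and 7.16 degrees, less where a joint would pass 70% of its speed; a pose out of reach is approached as far as the arm can. A call with a gripper value outside its range is refused whole. The fingers move at their own pace and stop on an object; "grip_force" is the grip in N (left out, the last holds). Time passes only in rows, so rows that repeat a pose let the fingers close. It gives the time, the measured TCP pose, the force, the opening and the grip force at its end, in the units of the state.
- env.state(): the state, without advancing time (a new reading comes with each control period).
- eyes.grab_frame(name): name is "scene" or "top" or "wrist"; returns a dict with "image" (480x640x3 uint8, blue, green, red), "fovy" (degrees; the focal length in pixels is half the picture's height over the tangent of half this angle, whatever the lens; pixels are square), "cx", "cy" (the principal point, pixels), "D" ([k1, k2, p1, p2, k3] as OpenCV has them; the pictures are not rectified), "eye" and "attitude" of the camera in the world. Camera axes: x right, y up, looking along -z (the intrinsics and any distortion apply to the point x, -y, -z); pixel columns grow to the right and rows downward; lengths in mm; the calibration is good to about 2 mm. A picture is of the moment at which its call begins. There is no depth.
- env.job_done(): hands the job in; it is judged then, once.
The state is a dict: "time_s": time; "qpos": joint angles; "qvel": joint speeds; "effort": joint torques, N m; "ee_pos": TCP position; "ee_rot": TCP orientation; "force": force on the tool from outside, world axes, zero at the start; "torque": the same for the moment, N m; "gripper_width": finger opening in mm; "gripper_force": force on a finger pad.
Only numpy, scipy, OpenCV 4.12 (cv2) and the standard library are available. Lean on these libraries where they do the work, as an engineer would, in place of code of your own. Each camera call takes 0.05 s, during which the arm holds its last target. There are 200 camera calls.

## Working session

There is one attempt and no reset: what is moved stays moved. The work goes in short steps, Python scripts to look and compute and a tool call to move; the robot and the scene stay as the last step left them, time stands still between calls to the robot, and variables do not carry over. Pictures are saved under pics/ and viewed, at most 10 in all, crops included, and the job is handed in when it is done.

Besides the shell and the picture viewer there is one more tool, called after "Emit:" as name(argument=value, ...), one argument or row to a line, values as JSON. send_rows: Moves the arm, as the interface text tells. Its arguments: {"type":"object","properties":{"targets":{"type":"string"},"grip_force":{"type":"number"}},"required":["targets"]}

```bash
mkdir -p pics; cat > h.py <<'E'
import numpy as np, cv2
from scipy.spatial.transform import Rotation as R
from workcell import env, eyes
def grab(n,save=None):
    f=eyes.grab_frame(n)
    if save: cv2.imwrite('pics/'+save,f['image'])
    return f
def cal(f):
    fl=240/np.tan(np.radians(f['fovy'])/2)
    K=np.array([[fl,0,f['cx']],[0,fl,f['cy']],[0,0,1]]); return K,np.array(f['D'],float)
def rot(f):
    a=np.array(f['attitude'],float)
    return a if a.shape==(3,3) else R.from_euler('xyz',a,degrees=True).as_matrix()
def ray(f,u,v):
    K,D=cal(f); p=cv2.undistortPoints(np.array([[[u,v]]],float),K,D)[0,0]
    d=rot(f)@np.array([p[0],-p[1],-1]); return np.array(f['eye'],float),d/np.linalg.norm(d)
def atz(f,u,v,z):
    o,d=ray(f,u,v); return o+d*(z-o[2])/d[2]
def proj(f,P):
    K,D=cal(f); c=rot(f).T@(np.array(P,float)-np.array(f['eye'],float)); c=c*[1,-1,-1]
    return cv2.projectPoints(c.reshape(1,1,3),np.zeros(3),np.zeros(3),K,D)[0][0,0]
E
python3 - <<'E'
from h import *
import pickle
for n in('scene','top'):
    f=grab(n,n+'0.png'); pickle.dump(f,open(n+'0.pkl','wb')); print(n,f['eye'],f['attitude'],f['fovy'],f['D'])
print(env.state())
E
```

```text
scene [1006.02591063 -682.43586483 1030.21106808] [41.04672675  0.50930436 30.29111485] 44.53771623141312 [-0.09671337  0.          0.          0.          0.        ]
top [ 464.00573556    7.13017304 1151.15856594] [  6.53880603  -0.90332208 -91.57875228] 57.11861842716837 [-0.04997054  0.          0.          0.          0.        ]
{'time_s': 0.1, 'qpos': array([-7.65479725e+01,  1.83474982e+01,  8.96988622e+01, -1.28962992e-03,
        7.20448212e+01, -1.14738650e+00]), 'qvel': array([-0.03415752, -0.08341867, -0.2582781 , -0.07158607, -0.03859283,
        0.08726502]), 'effort': array([ 3.34189563e-04, -4.13333559e+01, -2.32509685e+01,  7.28947227e-02,
        4.21183091e-02, -4.22588641e-05]), 'ee_pos': array([ 144.80824005, -555.99873425,  213.21292627]), 'ee_rot': array([-1.79908812e+02, -5.99909384e-04,  1.45998121e+01]), 'force': array([-0.17087516, -0.27010729,  0.32895804]), 'torque': array([ 3.20453069e-03, -7.00223250e-05, -1.24749247e-02]), 'gripper_force': 0.0, 'gripper_width': 91.331827167683}
```

View pics/scene0.png

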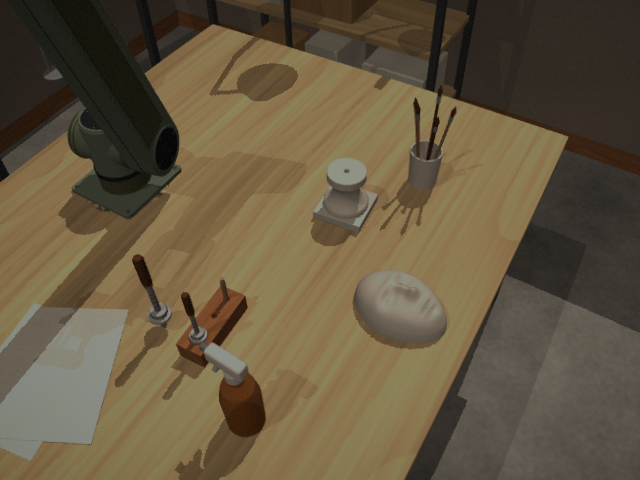

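View pics/top0.png

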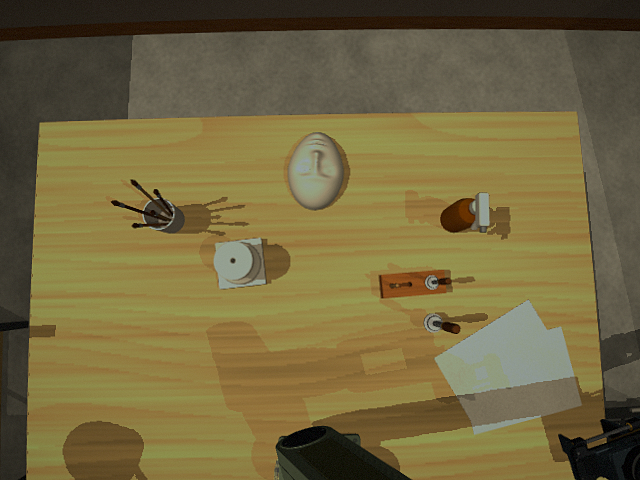

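The gauge stands in the rack, with its handle top near (187,296) in the scene view and its collar near (433,283) in the top view. The larger look-alike stands at (155,290). The socle mouth is near (346,171) in the scene view and (233,261) in the top view. I'll enlarge these areas.

```bash
python3 - <<'E'
from h import *
t=cv2.imread('pics/top0.png'); s=cv2.imread('pics/scene0.png')
def c(im,x,y): return cv2.resize(im[y:y+75,x:x+100],(400,300),interpolation=cv2.INTER_CUBIC)
m=np.vstack([np.hstack([c(t,375,255),c(t,200,225)]),np.hstack([c(s,160,285),c(s,300,150)])])
cv2.imwrite('pics/m0.png',np.clip(m*1.5,0,255).astype('uint8'))
E
```

```text
(no output)
```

View pics/m0.png

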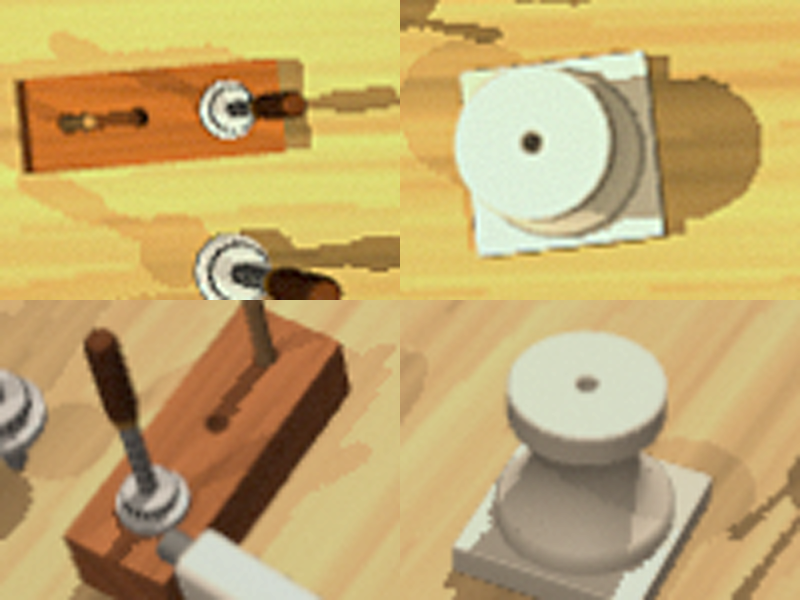

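The crops show these points:
- **Gauge:** the handle top is at about (448.5,281) in the top view and (185,295) in the scene view.
- **Socle hole:** it is at about (232.8,260.5) in the top view and (346.7,171) in the scene view.

```bash
python3 - <<'E'
from h import *
import pickle
t=pickle.load(open('top0.pkl','rb')); s=pickle.load(open('scene0.pkl','rb'))
def tri(a,b):
    (o,d),(p,e)=ray(t,*a),ray(s,*b)
    k=np.linalg.lstsq(np.c_[d,-e],p-o,rcond=None)[0]; A=o+k[0]*d;B=p+k[1]*e; return (A+B)/2,np.linalg.norm(A-B)
print('handle',tri((448.2,280.7),(184.7,294.7)),atz(t,448.2,280.7,185),atz(s,184.7,294.7,185))
print('hole',tri((232.5,260.2),(346.4,170.7)),atz(t,232.5,260.2,125),atz(s,346.4,170.7,125))
print('collar top',atz(t,432,281.5,58))
print('lookalike',atz(t,432,323,40)); print('sprayer', [atz(t,*q) for q in((483,213,210),(455,216,100))])
print('rack corners',[atz(t,375+x/4,255+y/4,45) for x,y in((28,80),(28,172),(280,62),(287,150))])
E
```

```text
handle (array([ 478.19017152, -291.59805193,  187.64753924]), np.float64(2.853907498340898)) [ 477.14681695 -293.39459411  185.        ] [ 477.78251424 -289.59818407  185.        ]
hole (array([540.40831122, 190.48701507, 128.99362041]), np.float64(3.132907158935661)) [539.44325451 190.23139644 125.        ] [539.45791674 195.53108493 125.        ]
collar top [ 478.10643347 -291.96498291   58.        ]
lookalike [ 374.75412568 -291.36712529   40.        ]
sprayer [array([ 622.16290478, -372.01175149,  210.        ]), array([ 634.81098225, -346.18048032,  100.        ])]
rack corners [array([ 498.21582369, -169.70673591,   45.        ]), array([ 440.89639667, -167.27617799,   45.        ]), array([ 504.96596542, -330.25907112,   45.        ]), array([ 449.6070078 , -331.52933984,   45.        ])]
```

```bash
cat >> h.py <<'E'
def plan(x,y,z,yaw=0):
    s=env.state(); Rc=R.from_euler('xyz',s['ee_rot'],degrees=True)
    d=Rc.inv().apply(np.array([x,y,z])-s['ee_pos'])/1000
    t=(Rc.inv()*R.from_euler('xyz',[180,0,yaw],degrees=True)).as_rotvec(degrees=True)
    print('at',s['ee_pos'].round(1),s['ee_rot'].round(2),'shift',d.round(4),'turn',t.round(2),'F',s['force'].round(1))
E
python3 - <<'E'
from h import *
plan(478,-291.5,290)
E
```

```text
at [ 144.8 -556.   213.2] [-179.91   -0.     14.6 ] shift [ 0.3891 -0.1721 -0.0765] turn [-9.00e-02  1.00e-02  1.46e+01] F [-0.2 -0.3  0.3]
```

Emit:
send_rows(
  targets="0.03 -0.013 -0.045 0 0 2 100;0.389 -0.172 -0.076 0 0 14.6 100;0.389 -0.172 -0.076 0 0 14.6 100;0.389 -0.172 -0.076 0 0 14.6 100;0.389 -0.172 -0.076 0 0 14.6 100;0.389 -0.172 -0.076 0 0 14.6 100;0.389 -0.172 -0.076 0 0 14.6 100;0.389 -0.172 -0.076 0 0 14.6 100;0.389 -0.172 -0.076 0 0 14.6 100;0.389 -0.172 -0.076 0 0 14.6 100;0.389 -0.172 -0.076 0 0 14.6 100;0.389 -0.172 -0.076 0 0 14.6 100",
)

```text
time_s: 1.1
ee_pos: [482.1, -288.3, 289.9]
ee_rot: [-179.9, -0.1, 0.3]
force: [-1.0, 0.5, -0.2]
gripper_width: 91.1
gripper_force: 0.0
```

Emit:
send_rows(
  targets="0 0 0 0 0 0 100;0 0 0 0 0 0 100;0 0 0 0 0 0 100",
)

```text
time_s: 1.35
ee_pos: [477.0, -292.6, 289.6]
ee_rot: [-180.0, 0.1, -0.1]
force: [0.0, -0.9, -0.4]
gripper_width: 91.2
gripper_force: 0.0
```

```bash
python3 - <<'E'
from h import *
import pickle
f=grab('wrist','w1.png'); pickle.dump(f,open('w1.pkl','wb'));print(f['eye'],f['attitude'],f['fovy'])
plan(478,-291.5,178)
print(proj(f,(478,-291.5,185)),proj(f,(478,-291.5,45)))
E
```

```text
[ 549.93799728 -292.98511482  461.05740722] [-1.47782152e+01  4.04098045e-02 -9.00487157e+01] 65.31974042584237
at [ 476.9 -292.8  289.7] [-1.8e+02  4.0e-02 -1.0e-01] shift [ 0.0011 -0.0013  0.1117] turn [-0.    0.04 -0.1 ] F [ 0.6 -0.4 -0.6]
[312.10714739 233.98036866] [312.71449349 202.56472495]
```

View pics/w1.png

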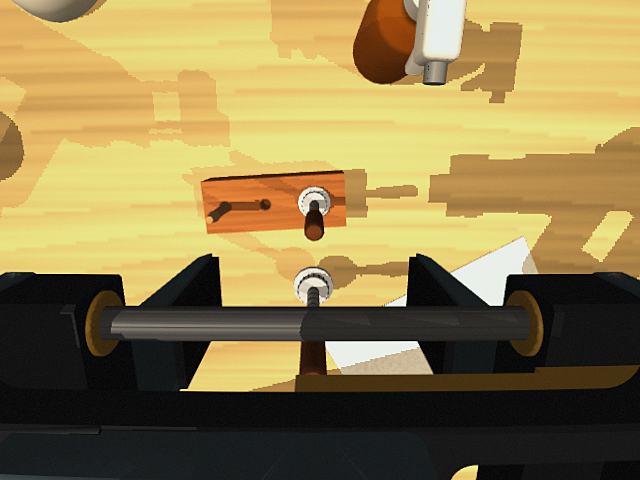

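The wrist view shows the gauge handle top near (314,231) and its collar at (314,202), which puts the gauge at about (478.5,-293). The look-alike is at (314,285). I'll descend around the gauge handle.

Emit:
send_rows(
  targets="0.0015 0 0.03 0 0 0 100;0.0015 0 0.06 0 0 0 100;0.0015 0 0.09 0 0 0 100;0.0015 0 0.12 0 0 0 100;0.0015 0 0.14 0 0 0 100;0.0015 0 0.1525 0 0 0 100;0.0015 0 0.1525 0 0 0 100;0.0015 0 0.1525 0 0 0 100;0.0015 0 0.1525 0 0 0 100",
  grip_force=5,
)

```text
time_s: 2.15
ee_pos: [479.8, -292.9, 138.6]
ee_rot: [179.9, -0.1, -0.1]
force: [-0.5, -0.3, -0.2]
gripper_width: 90.7
gripper_force: 0.0
```

Emit:
send_rows(
  targets="0 0 0 0 0 0 10;0 0 0 0 0 0 10;0 0 0 0 0 0 10;0 0 0 0 0 0 10;0 0 0 0 0 0 10;0 0 0 0 0 0 10;0 0 0 0 0 0 10;0 0 0 0 0 0 10;0 0 0 0 0 0 10;0 0 0 0 0 0 10",
  grip_force=5,
)

```text
time_s: 2.98
ee_pos: [479.5, -292.0, 137.4]
ee_rot: [180.0, 0.0, 0.0]
force: [1.7, 0.1, -0.9]
gripper_width: 27.9
gripper_force: 0.0
```

Emit:
send_rows(
  targets="0 0 0 0 0 0 0;0 0 0 0 0 0 0;0 0 0 0 0 0 0;0 0 0 0 0 0 0;0 0 0 0 0 0 0;0 0 0 0 0 0 0",
  grip_force=5,
)

```text
time_s: 3.48
ee_pos: [479.5, -292.0, 137.4]
ee_rot: [180.0, 0.0, 0.0]
force: [1.1, -0.6, -0.9]
gripper_width: 16.1
gripper_force: 5.0
```

```bash
python3 - <<'E'
from h import *
f=grab('wrist','w2.png'); cv2.imwrite('pics/w2c.png',f['image'][120:420,120:520])
s=env.state(); print(s['ee_pos'],s['force'],s['gripper_width'],s['gripper_force'])
E
```

```text
[ 479.50575795 -291.96978255  137.4022872 ] [-0.30640021 -0.20307668 -0.84056221] 16.023069992399034 4.999129286952666
```

View pics/w2c.png

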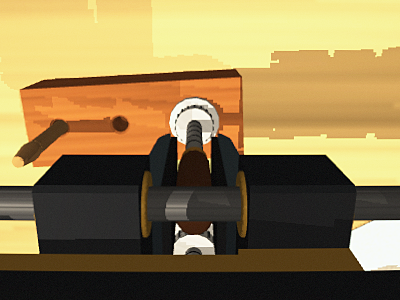

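The fingers hold the handle evenly, with the opening at 16 mm and little side force. I'll tighten the grip and lift.

Emit:
send_rows(
  targets="0 0 0 0 0 0 0;0 0 0 0 0 0 0;0 0 0 0 0 0 0;0 0 -0.01 0 0 0 0;0 0 -0.025 0 0 0 0;0 0 -0.045 0 0 0 0;0 0 -0.07 0 0 0 0;0 0 -0.1 0 0 0 0;0 0 -0.13 0 0 0 0;0 0 -0.15 0 0 0 0;0 0 -0.155 0 0 0 0;0 0 -0.155 0 0 0 0",
  grip_force=40,
)

```text
time_s: 4.53
ee_pos: [480.0, -292.2, 294.3]
ee_rot: [179.9, -0.2, -0.0]
force: [0.0, -0.8, -1.3]
gripper_width: 15.3
gripper_force: 40.0
```

```bash
python3 - <<'E'
from h import *
plan(540,190.5,290,0); s=env.state(); print(s['qpos'],s['force'],s['gripper_width'])
E
```

```text
at [ 480.  -292.2  294.3] [179.89  -0.18  -0.  ] shift [ 0.06   -0.4827  0.0036] turn [ 0.11 -0.18 -0.  ] F [ 0.  -0.8 -1.3]
[-3.25060625e+01  1.47852313e+01  8.31461747e+01  3.44124517e-03
  8.18578735e+01  5.74939633e+01] [ 0.00256817 -0.76685441 -1.26792365] 15.279967762165851
```

Emit:
send_rows(
  targets="0.002 -0.015 0 0 0 0 0;0.005 -0.04 0 0 0 0 0;0.01 -0.075 0 0 0 0 0;0.015 -0.115 0 0 0 0 0;0.02 -0.155 0 0 0 0 0;0.025 -0.195 0 0 0 0 0;0.03 -0.235 0 0 0 0 0;0.035 -0.275 0 0 0 0 0;0.04 -0.315 0 0 0 0 0;0.045 -0.355 0 0 0 0 0;0.05 -0.39 0 0 0 0 0;0.055 -0.42 0 0 0 0 0",
)

```text
time_s: 5.53
ee_pos: [532.7, 131.2, 290.1]
ee_rot: [180.0, 0.3, 0.1]
force: [0.4, -1.3, -1.0]
gripper_width: 15.3
gripper_force: 40.0
```

Emit:
send_rows(
  targets="0.002 -0.025 0 0 0 0 0;0.004 -0.045 0 0 0 0 0;0.005 -0.058 0 0 0 0 0;0.005 -0.0627 0 0 0 0 0;0.005 -0.0627 0 0 0 0 0;0.005 -0.0627 0 0 0 0 0;0.005 -0.0627 0 0 0 0 0",
)

```text
time_s: 6.12
ee_pos: [539.3, 189.6, 292.3]
ee_rot: [180.0, 0.0, -0.1]
force: [0.0, 0.1, -1.5]
gripper_width: 15.2
gripper_force: 40.0
```

```bash
python3 - <<'E'
from h import *
import pickle
im=[]
plan(540,190.5,270)
for n,c in (('wrist',None),('scene',(346,150)),('top',(235,255))):
    f=grab(n,n+'3.png'); pickle.dump(f,open(n+'3.pkl','wb'))
    if n=='wrist': print(f['eye'],proj(f,(540,190.5,125)),proj(f,(540,190.5,168)))
    im.append(f['image'])
w=cv2.resize(im[0],(400,300)); 
def c(i,x,y,s): return cv2.resize(i[y:y+int(300/s),x:x+int(400/s)],(400,300),interpolation=cv2.INTER_CUBIC)
m=np.vstack([np.hstack([w,c(im[0],220,100,2)]),np.hstack([c(im[1],290,90,3),c(im[2],150,200,2.5)])])
cv2.imwrite('pics/m3.png',m)
print([atz(im_f,115,203,250) for im_f in [pickle.load(open('top0.pkl','rb'))]])
E
```

```text
at [539.3 189.6 292.3] [ 1.7995e+02  3.0000e-02 -7.0000e-02] shift [ 0.0007 -0.0009  0.0223] turn [ 0.05  0.03 -0.07] F [ 0.   0.1 -1.5]
[612.17832471 189.39047932 463.73516887] [312.50537646 217.3363509 ] [312.34947365 228.37130114]
[array([655.86819465, 413.23887857, 250.        ])]
```

View pics/m3.png

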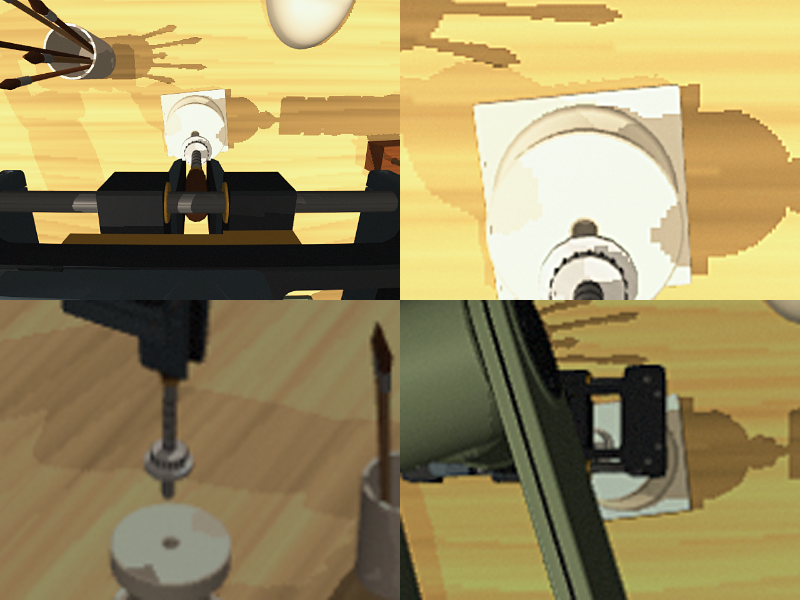

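The gauge hangs straight above the socle, with the nose near (346,155) and the hole near (347,170.7) in the scene view. In the wrist view the collar half hides the hole. I'll back off 35 mm in x to see both clearly.

Emit:
send_rows(
  targets="-0.015 0 0 0 0 0 0;-0.03 0 0 0 0 0 0;-0.035 0 0 0 0 0 0;-0.035 0 0 0 0 0 0;-0.035 0 0 0 0 0 0;-0.035 0 0 0 0 0 0",
)

```text
time_s: 6.77
ee_pos: [505.3, 190.6, 292.5]
ee_rot: [-180.0, -0.1, -0.0]
force: [1.3, 0.6, -2.5]
gripper_width: 15.2
gripper_force: 40.0
```

```bash
python3 - <<'E'
from h import *
import pickle
f=grab('wrist','w4.png'); pickle.dump(f,open('w4.pkl','wb')); s=env.state(); print(s['ee_pos'],s['ee_rot'])
cv2.imwrite('pics/w4c.png',cv2.resize(f['image'][150:270,240:400],(800,600),interpolation=cv2.INTER_CUBIC))
E
```

```text
[505.27931363 190.65530946 292.4286639 ] [ 1.79997711e+02 -3.81767817e-02 -2.27954283e-02]
```

View pics/w4c.png

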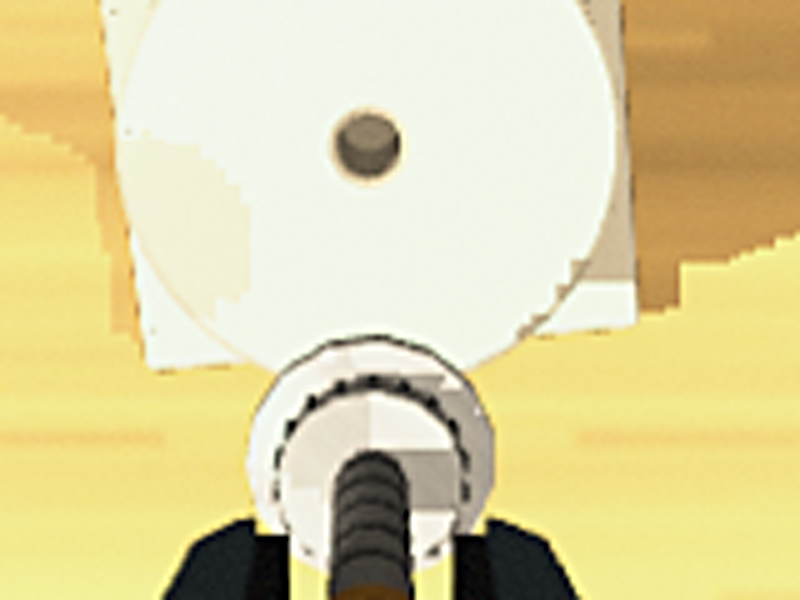

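The hole centre is at crop (366,146). The collar flange spans 248 to 495 across, with its top at 336.

```bash
python3 - <<'E'
from h import *
import pickle
from scipy.optimize import least_squares
f=pickle.load(open('w4.pkl','rb'))
px=lambda x,y:((x+.5)/5-.5+240,(y+.5)/5-.5+150)
h=atz(f,*px(366,146),125); print('hole',h)
L,T=px(248,336);Rr,_=px(495,336)
a=np.linspace(0,2*np.pi,120)
for z in(200,204):
    def r(p):
        q=np.array([proj(f,(p[0]+18*np.cos(t),p[1]+18*np.sin(t),z)) for t in a])
        return [q[:,0].min()-L,q[:,0].max()-Rr,q[:,1].min()-T]
    s=least_squares(r,[505,190],diff_step=1e-4); print(z,s.x,s.fun, 'delta',h[:2]-s.x)
E
```

```text
hole [541.65804712 191.39370615 125.        ]
200 [504.43162923 190.37737893] [ 0.12449967 -0.12447925 -0.00416686] delta [37.22641788  1.01632722]
204 [505.26235922 190.37670151] [-0.24690162  0.24686049  0.00838842] delta [36.3956879   1.01700464]
```

Emit:
send_rows(
  targets="0.018 -0.0005 0 0 0 0 0;0.035 -0.001 0.005 0 0 0 0;0.0367 -0.001 0.015 0 0 0 0;0.0367 -0.001 0.028 0 0 0 0;0.0367 -0.001 0.036 0 0 0 0;0.0367 -0.001 0.038 0 0 0 0;0.0367 -0.001 0.038 0 0 0 0;0.0367 -0.001 0.038 0 0 0 0;0.0367 -0.001 0.038 0 0 0 0",
)

```text
time_s: 7.57
ee_pos: [541.5, 191.9, 255.2]
ee_rot: [-180.0, -0.1, 0.0]
force: [0.2, 0.7, -0.8]
gripper_width: 15.2
gripper_force: 40.0
```

```bash
python3 - <<'E'
from h import *
plan(542,191.6,245)
f=grab('scene','s5.png')
cv2.imwrite('pics/s5c.png',cv2.resize(f['image'][130:205,300:400],(800,600),interpolation=cv2.INTER_CUBIC))
E
```

```text
at [541.5 191.9 255.2] [-1.7998e+02 -8.0000e-02  0.0000e+00] shift [0.0005 0.0003 0.0102] turn [-0.02 -0.08  0.  ] F [ 0.2  0.7 -0.8]
```

View pics/s5c.png

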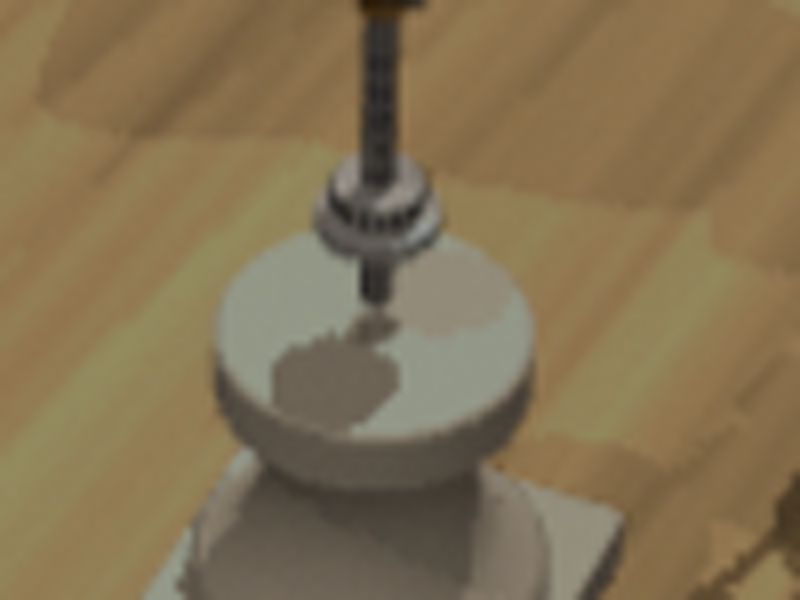

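The nose at (375,303) is right over the hole at (377,327), so I'll lower it carefully.

Emit:
send_rows(
  targets="0.0005 0 0.002 0 0 0 0;0.0005 0 0.004 0 0 0 0;0.0005 0 0.006 0 0 0 0;0.0005 0 0.008 0 0 0 0;0.0005 0 0.009 0 0 0 0;0.0005 0 0.010 0 0 0 0;0.0005 0 0.011 0 0 0 0;0.0005 0 0.011 0 0 0 0",
)

```text
time_s: 8.28
ee_pos: [541.6, 191.7, 243.2]
ee_rot: [180.0, 0.0, -0.0]
force: [0.6, 0.4, -2.3]
gripper_width: 15.2
gripper_force: 40.0
```

Emit:
send_rows(
  targets="0 0 0.001 0 0 0 0;0 0 0.002 0 0 0 0;0 0 0.003 0 0 0 0;0 0 0.004 0 0 0 0;0 0 0.004 0 0 0 0;0 0 0.004 0 0 0 0",
)

```text
time_s: 8.78
ee_pos: [541.7, 191.7, 239.3]
ee_rot: [180.0, 0.0, -0.0]
force: [-0.5, -0.0, -0.5]
gripper_width: 15.2
gripper_force: 40.0
```

Emit:
send_rows(
  targets="0 0 0.002 0 0 0 0;0 0 0.004 0 0 0 0;0 0 0.006 0 0 0 0;0 0 0.008 0 0 0 0;0 0 0.010 0 0 0 0;0 0 0.012 0 0 0 0;0 0 0.014 0 0 0 0;0 0 0.016 0 0 0 0;0 0 0.017 0 0 0 0;0 0 0.017 0 0 0 0;0 0 0.017 0 0 0 0",
)

```text
time_s: 9.7
ee_pos: [541.7, 191.7, 222.4]
ee_rot: [180.0, 0.0, -0.0]
force: [-0.2, 0.5, -0.9]
gripper_width: 15.1
gripper_force: 40.0
```

Emit:
send_rows(
  targets="0 0 0.001 0 0 0 0;0 0 0.002 0 0 0 0;0 0 0.003 0 0 0 0;0 0 0.004 0 0 0 0;0 0 0.005 0 0 0 0;0 0 0.006 0 0 0 0;0 0 0.007 0 0 0 0;0 0 0.008 0 0 0 0;0 0 0.008 0 0 0 0;0 0 0.008 0 0 0 0",
)

```text
time_s: 10.53
ee_pos: [541.8, 191.8, 214.8]
ee_rot: [-180.0, -0.0, 0.0]
force: [-0.6, -0.8, 3.8]
gripper_width: 15.5
gripper_force: 40.0
```

The collar has met the rim, with about 5 N of drag. I'll lower the grip to 10 N so the fingers slip before the plaster can be hurt, then push on.

Emit:
send_rows(
  targets="0 0 0 0 0 0 0;0 0 0 0 0 0 0;0 0 0.001 0 0 0 0;0 0 0.002 0 0 0 0;0 0 0.003 0 0 0 0;0 0 0.004 0 0 0 0;0 0 0.005 0 0 0 0;0 0 0.006 0 0 0 0;0 0 0.007 0 0 0 0;0 0 0.008 0 0 0 0;0 0 0.009 0 0 0 0;0 0 0.010 0 0 0 0",
  grip_force=10,
)

```text
time_s: 11.53
ee_pos: [541.8, 191.7, 204.3]
ee_rot: [180.0, -0.0, -0.0]
force: [0.3, -0.6, 5.3]
gripper_width: 15.6
gripper_force: 10.0
```

Emit:
send_rows(
  targets="0 0 0.0005 0 0 0 0;0 0 0.001 0 0 0 0;0 0 0.0015 0 0 0 0;0 0 0.002 0 0 0 0;0 0 0.002 0 0 0 0",
)

```text
time_s: 11.95
ee_pos: [541.7, 191.7, 202.3]
ee_rot: [180.0, -0.0, 0.0]
force: [-0.2, -0.7, 3.5]
gripper_width: 15.7
gripper_force: 10.0
```

Emit:
send_rows(
  targets="0 0 0.0005 0 0 0 0;0 0 0.001 0 0 0 0;0 0 0.0015 0 0 0 0;0 0 0.002 0 0 0 0;0 0 0.0025 0 0 0 0",
)

```text
time_s: 12.37
ee_pos: [541.7, 191.7, 199.9]
ee_rot: [180.0, -0.0, -0.0]
force: [-0.1, -0.1, 4.5]
gripper_width: 15.7
gripper_force: 10.0
```

Emit:
send_rows(
  targets="0 0 0.0005 0 0 0 0;0 0 0.001 0 0 0 0;0 0 0.0015 0 0 0 0;0 0 0.002 0 0 0 0;0 0 0.0025 0 0 0 0",
)

```text
time_s: 12.78
ee_pos: [541.7, 191.7, 197.4]
ee_rot: [180.0, -0.0, 0.0]
force: [-0.1, -0.2, 4.4]
gripper_width: 15.6
gripper_force: 10.0
```

Emit:
send_rows(
  targets="0 0 0.0005 0 0 0 0;0 0 0.001 0 0 0 0;0 0 0.0015 0 0 0 0;0 0 0.002 0 0 0 0;0 0 0.0025 0 0 0 0",
)

```text
time_s: 13.2
ee_pos: [541.9, 191.8, 195.9]
ee_rot: [-180.0, -0.1, 0.0]
force: [-1.3, -0.9, 10.8]
gripper_width: 15.9
gripper_force: 10.0
```

The force jumped to 10.8 N and the tool lagged by 1 mm, which looks like the bottom. I'll hold, read the force and take a look.

Emit:
send_rows(
  targets="0 0 0 0 0 0 0;0 0 0 0 0 0 0;0 0 0 0 0 0 0",
)

```text
time_s: 13.45
ee_pos: [541.9, 191.8, 196.0]
ee_rot: [-180.0, -0.1, -0.0]
force: [0.1, -0.2, 8.8]
gripper_width: 15.5
gripper_force: 10.0
```

```bash
python3 - <<'E'
from h import *
f=grab('scene','s6.png'); s=env.state(); print(s['ee_pos'],s['force'],s['torque'])
cv2.imwrite('pics/s6c.png',cv2.resize(f['image'][130:205,300:400],(800,600),interpolation=cv2.INTER_CUBIC))
E
```

```text
[541.9496059  191.80391974 195.95937598] [-0.42463176 -0.90848782  8.30383365] [-0.2008492   0.27892038 -0.03376483]
```

View pics/s6c.png

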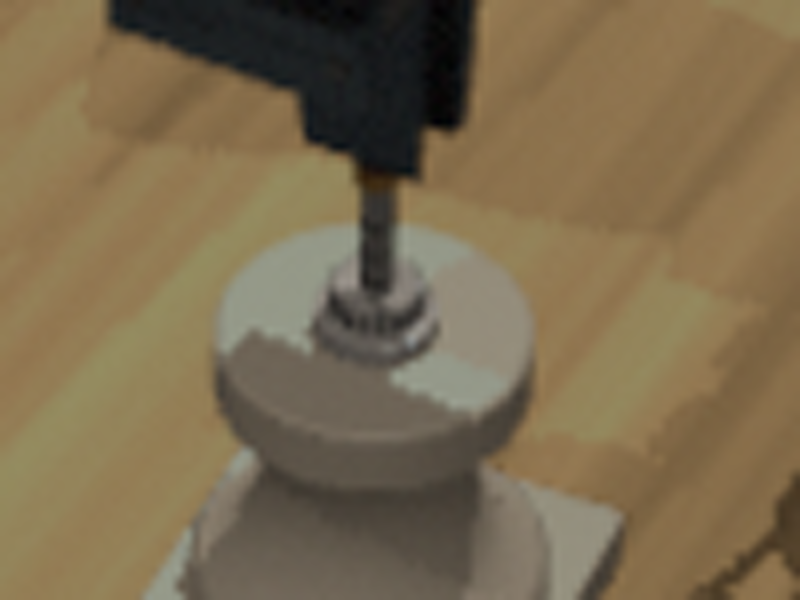

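Emit:
send_rows(
  targets="0 0 0 0 0 0 0;0 0 0.0002 0 0 0 0;0 0 0.0004 0 0 0 0;0 0 0.0004 0 0 0 0;0 0 0.0004 0 0 0 0",
  grip_force=15,
)

```text
time_s: 13.92
ee_pos: [542.0, 191.8, 195.9]
ee_rot: [-180.0, -0.1, 0.0]
force: [-0.3, -1.1, 10.4]
gripper_width: 15.5
gripper_force: 15.0
```

The rod stays put while the push rises to about 11.5 N, so the nose is on the bottom. I'll unload slightly and release.

Emit:
send_rows(
  targets="0 0 -0.0004 0 0 0 0;0 0 -0.0007 0 0 0 0;0 0 -0.0007 0 0 0 0;0 0 -0.0007 0 0 0 10;0 0 -0.0007 0 0 0 20;0 0 -0.0007 0 0 0 60;0 0 -0.0007 0 0 0 60;0 0 -0.0007 0 0 0 60;0 0 -0.0007 0 0 0 60;0 0 -0.0007 0 0 0 60;0 0 -0.0007 0 0 0 60",
)

```text
time_s: 14.83
ee_pos: [541.7, 191.7, 195.0]
ee_rot: [180.0, 0.0, -0.0]
force: [-0.0, 0.0, -0.1]
gripper_width: 53.9
gripper_force: 0.0
```

Emit:
send_rows(
  targets="0 0 -0.01 0 0 0 60;0 0 -0.03 0 0 0 60;0 0 -0.055 0 0 0 60;0 0 -0.085 0 0 0 60;0 0 -0.115 0 0 0 60;0 0 -0.13 0 0 0 60;-0.03 0 -0.13 0 0 0 60;-0.06 0 -0.13 0 0 0 60;-0.1 0 -0.13 0 0 0 60;-0.1 0 -0.13 0 0 0 60;-0.1 0 -0.13 0 0 0 60",
)

```text
time_s: 15.75
ee_pos: [440.4, 191.7, 326.7]
ee_rot: [-180.0, -0.1, 0.1]
force: [0.8, -0.0, 0.4]
gripper_width: 54.8
gripper_force: 0.0
```

```bash
python3 - <<'E'
from h import *
f=grab('scene','s7.png'); s=env.state(); print(s['time_s'],s['ee_pos'],s['gripper_width'])
cv2.imwrite('pics/s7c.png',cv2.resize(f['image'][90:210,270:430],(800,600),interpolation=cv2.INTER_CUBIC))
E
```

```text
15.8 [441.79870066 191.87768841 326.47640546] 54.92654393511462
```

View pics/s7c.png

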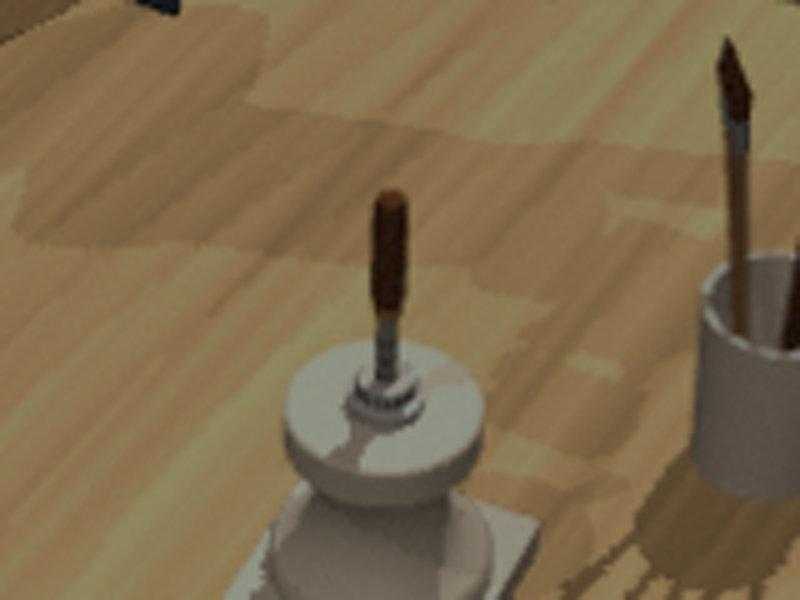

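The gauge stands upright and released at (388,190–400), with the collar flat on the rim and the socle in place.

```bash
python3 -c "
from workcell import env
print(env.job_done())"
```

```text
the job is handed in; nothing more can be done
None
```

The job is handed in: the gauge stands released and upright in the socket, nose on the bottom (about 51 mm deep by the arm's position) and collar on the rim; the push read about 11.5 N at most.

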